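# Load the cell into the radiation monitor

## Robot

A 7-joint arm with a two-finger parallel gripper is mounted at the origin on the work surface. World frame = base frame: x ahead of the robot, y to its left, z up, the work surface at z = 0. Lengths are in m, angles in rad, forces in N, time in s.
With the tool pointing down it reaches from about 0.425 to 0.95 m from the base axis. Payload 16.7 kg.
Tool frame: the origin (TCP) lies at the very end of the fingers, on their centre line; the grasp point (between the pads) lies 19 mm behind it; z points along the fingers, y is the line along which they close (so a half turn about z gives the same grasp; the last joint's range is limited). The gripper opens to 94 mm and grips with 3 to 60 N. Pads are 16 mm wide; open, the fingers measure 119 mm over their backs; the gripper's body (75 mm by 177 mm) begins 78 mm behind the grasp point.
Start: joints at [1.143, 0.426, 0.074, 1.606, -0.034, 1.111, -0.067], TCP at [0.185, -0.649, 0.205] pointing down, gripper open.
Joint ranges: [-2.85, 2.85], [-0.5, 2.14], [-1.23, 1.37], [0.21, 2.46], [-1.02, 4.16], [0.16, 2.05], [-2.73, 2.73]. Speed limits (rad/s): [1.89, 1.89, 2.39, 2.39, 3.01, 3.01, 3.01].

## Interface

Orientations are given as a unit quaternion [x, y, z, w].
In Python, from station import get_state, capture, finish_job, find_in, outline_of, spot_point gives the robot as it stands.
- The arm moves only by the tool step_arm, never from a script. Its argument "series" is a list of rows, each a list of 3 entries, a list of its own where there are three numbers: the shift along the tool's x, y, z in cm, then the turn, a rotation vector about the tool's x, y, z in rad, then the opening, from 0 (shut) to 1 (fully open). A call has 1 to 20 rows; each row is the pose to reach, as a shift and turn from the pose commanded when the call began, along the tool's axes at that moment; what a row does not reach only later rows make up. A row lasts 1/8 s, in which the tool goes at most 62.5 mm and 10.7 degrees, less where a joint would pass 70% of its speed; a pose out of reach is approached as far as the arm can. A call with a gripper value outside its range is refused whole. The fingers move at their own pace and stop on an object; the grip force is fixed at half the most. Time passes only in rows, so rows that repeat a pose let the fingers close. It gives the time, the measured TCP pose, the force, the opening and the grip force at its end, in the units of the state.
- get_state(): the state, without advancing time (a new reading comes with each control period).
- capture(name): name is "scene" or "top" or "wrist"; returns a dict with "img" (400x640x3 uint8, red, green, blue), "vertical_fov" (degrees; the focal length in pixels is half the picture's height over the tangent of half this angle, whatever the lens; pixels are square), "cx", "cy" (the principal point, pixels), "dist_coeffs" ([k1, k2, p1, p2, k3] as OpenCV has them; the pictures are not rectified), "cam_to_world" (4x4, takes a point from camera to world coordinates); the wrist camera has in their place "tool_from_camera" (4x4, takes a point from camera to tool coordinates, whose origin is the TCP and whose axes are the flange's). Camera axes: x right, y up, looking along -z (the intrinsics and any distortion apply to the point x, -y, -z); pixel columns grow to the right and rows downward; lengths in m; the calibration is good to about 2 mm. A picture is of the moment at which its call begins: read the wrist's pose just before it. There is no depth.
- finish_job(): hands the job in; it is judged then, once.
Trained networks look in the newest picture that a camera, given by its name, has taken for a name from the list of things; names that differ only in an ending like _2 or _b are one class to them, and where a whole thing is asked for, a point or a joint stands for the part that bears it (a point fixed in the world has none). Each returns a list of dicts, best first, with "score" (0 to 1); they miss things now and then, are a little off and sometimes report something else, mostly with a low value. They report only what shows in the picture. A call takes as long as a camera call. They do not tell look-alikes from the thing itself.
- find_in(camera, thing): "point" ([x, y, z] in m, in world coordinates, good to about 4 mm: the middle of the surface that is visible of it).
- outline_of(camera, thing): "mask" (400x640 bool, what is visible of it).
- spot_point(camera, thing): "point" ([x, y, z] in m, in world coordinates, good to about 4 mm: a listed point, or the origin of a listed thing).
The state is a dict: "t": time; "joint_positions": joint angles; "qd": joint speeds; "tau": joint torques, N m; "tool_pos": TCP position; "tcp_rot": TCP orientation; "force": force on the tool from outside, world axes, zero at the start; "ft_torque": the same for the moment, N m; "gripper_width": finger opening in m; "gripper_force": force on a finger pad.
Only numpy, scipy, OpenCV 4.12 (cv2) and the standard library are available. Lean on these libraries where they do the work, as an engineer would, in place of code of your own. Each camera call takes 0.05 s, during which the arm holds its last target. There are 200 camera calls.

## Task

Load the fresh green cell into the open cell holder of the yellow radiation monitor: tuck its flat end under the two tabs and push it back against the spring, then press the button end down between the two clips until it snaps home against the brass contact, and let go. Push gently: do not ram the spring or force the cell, and leave the red spent cell and everything else on the bench as it is.

Things in the scene. Friction and masses are not known exactly. Their poses are not given: they have to be found in the camera images.
- cell: Fresh cell: cylinder 32 mm in diameter, 70 mm long, 140 g, green sleeve with a white band near the button end. Origin at its centre, x axis along it towards the button (+) end. Full width from x = -34.5 to 30.5 mm, a 25 mm wide shoulder to 33, a 12 mm wide steel button to 35. It may be rolled by any angle about x. Starts level in one of the tray's two grooves, its axis 26 mm above the bench
- cell_plus (a point): centre of the button end face of the fresh cell, on its axis, 35 mm from its centre
- cell_minus (a point): centre of the flat end face of the fresh cell, on its axis, 35 mm from its centre
- spent: spent cell, same size and frame, red sleeve with a white band; lies parallel in the other groove, 84 mm away. To be left alone
- tray: white cell tray 170 x 104 mm, plate 6 mm thick, fixed; origin at the centre of its underside. Grooves run along its y at x = -42 and 42 mm, each made of four short grey supports under the cell (up to 14 mm high, within 14 mm of the groove's centre line). Button ends point to +y. Beside a cell, fingers can go down to 8 mm above the bench
- monitor: yellow area monitor, face down on grey foam, fixed; 150 (x) x 240 (y) mm, origin at the centre of its underside, 0 to 6 mm above the bench. Inside floor at z = 20 mm, rim at 50 mm, 7 mm thick; carrying handle sticks out 29 mm at +x. The grey cell holder stands inside, along y; circuit board (parts up to z = 38 mm) from y = 32 mm on. More than 24 mm beside the holder's centre line the floor is free
- bay (a point): nominal centre of the loaded cell: x = 0, y = -25, z = 40 mm of the monitor, same axes. The holder is screwed through slots: all of it stands up to 4 mm off along y, either way (not in these poses), and stays there. The loaded cell lies along y, button to +y, on rails, underside at z = -16, top at 16 mm of bay. It must enter tilted 18 to 28 degrees, button end up; a level cell is blocked
- tabs (a point): nominal middle of the two tabs' free edge over the spring (y = -32, z = 18.5 mm of bay), underside. Tabs 3 mm thick, each from 6 to 14 mm off the centre line; housing behind, y = -50 to -66. The spring plate (22 mm wide, 26 high, on the axis) stands free at y = -31, yields to -y: 2 N at first, 1.3 N more per mm, solid after 9 mm (14 N), 4 mm when loaded. Cheeks at x = -18 and 18, y = -50 to -36
- contact (a point): nominal point of the brass contact plate that the button touches: y = 35 mm of bay, on its axis. The plate is 18 mm wide, its top at z = 2 mm of bay; grey backing block to y = 44 mm. To bring the tilted cell's shoulder down in front of it, the spring must first be pushed back 7 to 8.5 mm (11 to 13 N). Let go of the cell only when its button has come down in front of the plate
- clips (a point): nominal point midway between the noses of the two white spring clips: y = 28, z = 9 mm of bay. Clips span y = 23.5 to 32.5 mm, noses 13.3 mm either side of the centre line, tops at z = 11, outer faces 21 mm off the centre line. Pressing the button end down spreads them (roughly 5 to 15 N), then they snap over the cell. Gripped nearer its flat end, the cell leaves the fingers room beside them
- cover: back cover of the monitor, yellow, 150 x 240 x 14 mm, lying loose to the left; origin at the centre of its underside. Bystander
- screwdriver: orange screwdriver 170 mm long, lying behind the monitor; origin mid-length, underside. Bystander
- badge: black dosimeter badge 62 x 44 x 11 mm, right of the monitor at the back; origin at the centre of its underside. Bystander
- dish: small steel dish 64 mm wide, 14 mm high, with the cover's screws; origin at the centre of its underside. Bystander
- tub_small: small clear tub 110 x 110 x 60 mm with white inserts, front left; origin at the centre of its underside. Bystander
Mind the look-alikes: they are no part of the job. There is more than one size of the cell; the one meant has the size given above.

How it is judged:
By the outcome, as a careful person would: the job done as asked, in the order asked, and still so for the second after the job is handed in, with the robot touching nothing.
It also fails if it takes over 72 s, if anything falls off the work surface, if the arm or the gripper's body presses on something with over 40 N, if the wrist force passes 120 N, or if a joint passes its speed limit or range.

## Working session

There is one attempt and no reset: what is moved stays moved. The work goes in short steps, Python scripts to look and compute and a tool call to move; the robot and the scene stay as the last step left them, time stands still between calls to the robot, and variables do not carry over. Pictures are saved under pics/ and viewed, at most 10 in all, crops included, and the job is handed in when it is done.

Besides the shell and the picture viewer there is one more tool, called after ">>>" by a JSON object that holds its "fn" and its "kwargs", one argument or row to a line. step_arm: Moves the arm, as the interface text tells. Its arguments: {"type":"object","properties":{"series":{"type":"array"}},"required":["series"]}

```bash
mkdir -p pics; ls; cat > h.py <<'E'
import numpy as np, cv2
from scipy.spatial.transform import Rotation as R
from station import *
def K(c):
    f=200/np.tan(np.radians(c["vertical_fov"])/2); return np.array([[f,0,c["cx"]],[0,f,c["cy"]],[0,0,1]])
def cam(name):
    s=get_state(); c=capture(name)
    if "cam_to_world" in c: T=np.array(c["cam_to_world"])
    else:
        W=np.eye(4); W[:3,:3]=R.from_quat(s["tcp_rot"]).as_matrix(); W[:3,3]=s["tool_pos"]; T=W@np.array(c["tool_from_camera"])
    c["T"]=T; return c
def ray(c,uv):
    p=cv2.undistortPoints(np.array([[uv]],float),K(c),np.array(c["dist_coeffs"]))[0,0]
    d=c["T"][:3,:3]@np.array([p[0],-p[1],-1]); return c["T"][:3,3],d/np.linalg.norm(d)
def onz(c,uv,z):
    o,d=ray(c,uv); return o+d*(z-o[2])/d[2]
def tri(rs):
    A=0;b=0
    for o,d in rs:
        P=np.eye(3)-np.outer(d,d);A=A+P;b=b+P@o
    return np.linalg.solve(A,b)
def proj(c,X):
    p=np.linalg.inv(c["T"])@np.append(X,1); p=p[:3]*[1,-1,-1]
    return cv2.projectPoints(p[None],np.zeros(3),np.zeros(3),K(c),np.array(c["dist_coeffs"]))[0].ravel()
def save(c,n,crop=None,s=1):
    im=c["img"][...,::-1]
    if crop: im=im[crop[1]:crop[3],crop[0]:crop[2]]
    cv2.imwrite("pics/"+n,cv2.resize(im,None,fx=s,fy=s,interpolation=cv2.INTER_CUBIC))
E
python3 - <<'E'
from h import *
np.set_printoptions(precision=4,suppress=True)
s=get_state(); print(s["tool_pos"],s["tcp_rot"],s["gripper_width"])
ims=[]
for n in ["scene","top"]:
    c=cam(n); ims.append(c["img"]); print(n,c["T"][:3,3])
    for th in ["cell","spent","tray","monitor","cell_plus","cell_minus","bay","tabs","contact","clips"]:
        for r in spot_point(n,th)[:3]: print(n,th,np.array(r["point"]),round(r["score"],2),proj(c,r["point"]).round())
im=np.vstack(ims)[...,::-1]
cv2.imwrite("pics/a.png",cv2.resize(im,(480*1,600)) if 0 else cv2.resize(ims[0][...,::-1],(800,500)))
cv2.imwrite("pics/b.png",cv2.resize(ims[1][...,::-1],(800,500)))
E
```

```text
pics
[ 0.185  -0.6487  0.2048] [ 0.9904  0.1384 -0.0001 -0.0006] 0.09371638992691822
scene [ 1.2489 -0.3875  0.7237]
scene cell [ 0.4976 -0.28    0.025 ] 0.92 [194. 261.]
scene cell [ 0.3585 -0.2623  0.0185] 0.78 [184. 226.]
scene cell [ 0.5457 -0.155   0.0123] 0.7 [255. 258.]
scene spent [ 0.5758 -0.2995  0.0305] 0.86 [196. 285.]
scene tray [ 0.5414 -0.2944  0.0014] 0.87 [196. 283.]
scene monitor [0.5278 0.082  0.0035] 0.68 [338. 223.]
scene cell_plus [ 0.3908 -0.2247  0.0246] 0.6 [203. 226.]
scene cell_plus [ 0.5107 -0.2487  0.0226] 0.57 [210. 260.]
scene cell_plus [ 0.5643 -0.1454  0.006 ] 0.55 [262. 263.]
scene cell_minus [ 0.4934 -0.3204  0.0285] 0.91 [175. 265.]
scene cell_minus [ 0.5301 -0.1712  0.0154] 0.65 [245. 255.]
scene cell_minus [ 0.3291 -0.2918  0.0207] 0.64 [169. 222.]
scene bay [0.5257 0.0606 0.0442] 0.74 [330. 213.]
scene bay [ 0.4959 -0.2815  0.0237] 0.26 [193. 261.]
scene contact [0.5298 0.0924 0.0448] 0.66 [342. 209.]
scene contact [ 0.7699 -0.1332 -0.0025] 0.56 [311. 327.]
scene contact [ 0.4944 -0.3203  0.0288] 0.27 [176. 265.]
scene clips [0.5303 0.0888 0.055
[... 248 characters left out ...]
 190.]
top spent [ 0.5803 -0.301   0.0269] 0.51 [437. 179.]
top tray [ 0.5391 -0.2964 -0.0027] 0.77 [433. 193.]
top cell_plus [ 0.3892 -0.2283  0.0212] 0.71 [416. 240.]
top cell_plus [ 0.562  -0.1376  0.0108] 0.5 [384. 185.]
top cell_minus [ 0.4941 -0.3182  0.0237] 0.81 [443. 206.]
top cell_minus [ 0.3338 -0.296   0.0193] 0.74 [438. 258.]
top cell_minus [ 0.5306 -0.1762  0.0137] 0.39 [397. 195.]
top bay [0.5289 0.0547 0.043 ] 0.82 [323. 193.]
top bay [ 0.4997 -0.2838  0.0272] 0.32 [432. 204.]
top tabs [0.5228 0.0267 0.0629] 0.57 [333. 194.]
top contact [0.5255 0.0939 0.0485] 0.55 [310. 194.]
top contact [0.5275 0.086  0.0542] 0.45 [313. 193.]
top clips [0.5252 0.0861 0.0538] 0.77 [313. 194.]
```

View pics/a.png

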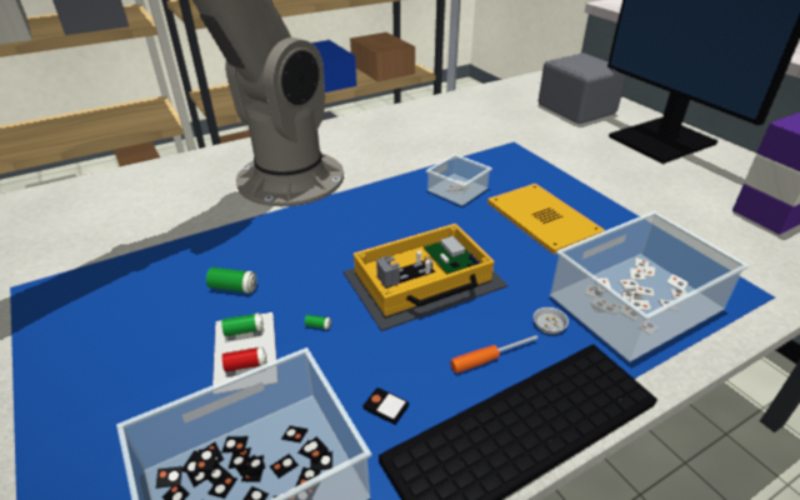

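View pics/b.png

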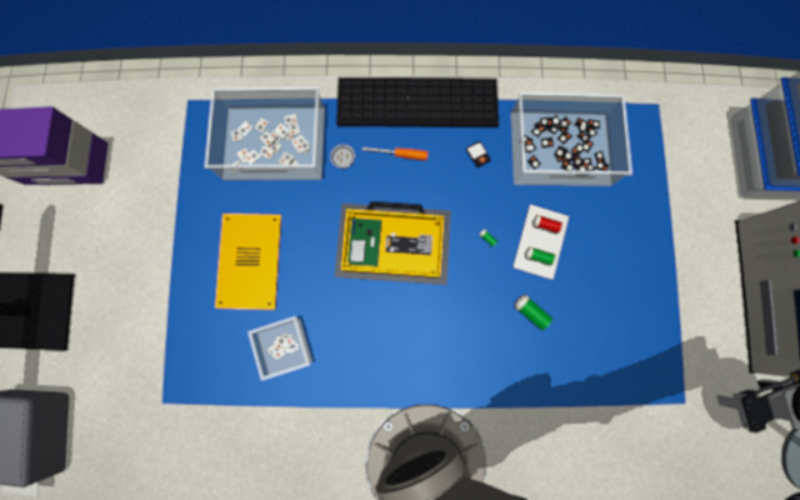

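The cells, at scene pixels:
- A large green one at (184,226), lying on the mat.
- A medium green one at (194,261), in the tray beside the red spent cell at (196,285).
- A small green one at (255,258), lying on the mat.

The tray cell fits the description: it sits in a groove, about 84 mm from the spent cell, and is about 70 mm long. I'll plan a wrist look from above it.

```bash
cat >> h.py <<'E'
def down(yaw,tilt=0):  # tool x at yaw (horizontal), z down; tilt raises tool x (about world horiz axis)
    x=np.array([np.cos(yaw)*np.cos(tilt),np.sin(yaw)*np.cos(tilt),np.sin(tilt)]); y=np.array([np.sin(yaw),-np.cos(yaw),0]); 
    return R.from_matrix(np.c_[x,y,np.cross(x,y)])
def go(p,Rt,base=None):
    s=get_state(); r=R.from_quat(s["tcp_rot"]); q=np.array(s["tool_pos"])
    if base: q,r=base
    print("shift cm",(r.inv().apply(np.array(p)-q)*100).round(2),"rot",(r.inv()*Rt).as_rotvec().round(4))
E
python3 - <<'E'
from h import *
c=cam("wrist"); print(np.array(c["tool_from_camera"]).round(3),c["vertical_fov"])
go([0.50,-0.30,0.24],down(1.34))
c=cam("top"); print(*[(t,onz(c,proj(c,p),.026).round(3)) for t,p in [("c",[.4994,-.2833,.0278])]])
c=cam("scene"); save(c,"c.png",(150,200,290,310),4)
E
```

```text
[[-0.001  0.974  0.226  0.064]
 [ 1.     0.001 -0.001 -0.   ]
 [-0.001  0.226 -0.974 -0.178]
 [ 0.     0.     0.     1.   ]] 58.51593866635625
shift cm [ 39.86 -24.94  -3.45] rot [-0.     -0.     -1.0623]
('c', array([ 0.5  , -0.284,  0.026]))
```

View pics/c.png

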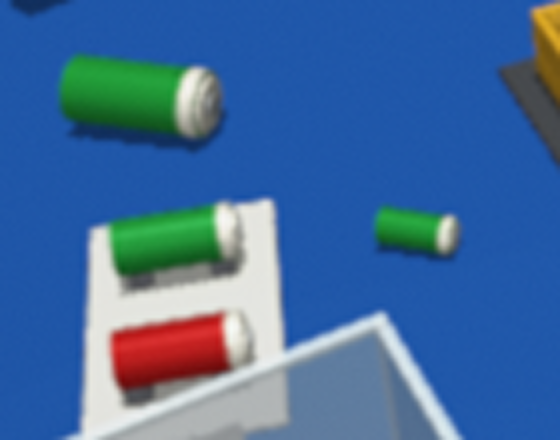

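The crop confirms it: the tray's green cell, at crop (175,240), is the same size as the red spent cell. The mat cells are larger, at (140,95), and smaller, at (415,230). I'll move over the tray.

>>> {"fn": "step_arm", "kwargs": {
  "series": [
    [[10,-6.2,-3.5],[0,0,-0.26],1],
    [[20,-12.5,-3.5],[0,0,-0.53],1],
    [[30,-18.7,-3.5],[0,0,-0.8],1],
    [[39.9,-25,-3.5],[0,0,-1.06],1],
    [[39.9,-25,-3.5],[0,0,-1.06],1],
    [[39.9,-25,-3.5],[0,0,-1.06],1],
    [[39.9,-25,-3.5],[0,0,-1.06],1],
    [[39.9,-25,-3.5],[0,0,-1.06],1],
    [[39.9,-25,-3.5],[0,0,-1.06],1],
    [[39.9,-25,-3.5],[0,0,-1.06],1],
    [[39.9,-25,-3.5],[0,0,-1.06],1]
  ]
}}

```text
t: 2.62
tool_pos: [0.4994, -0.3004, 0.2405]
tcp_rot: [0.785, 0.619, -0.0, 0.0]
force: [0.6, -0.3, 0.1]
gripper_width: 0.094
gripper_force: 0.0
```

```bash
cat > look.py <<'E'
from h import *
import pickle
np.set_printoptions(precision=4,suppress=True)
def axis(c,th,z=.026):
    for r in outline_of("wrist",th)[:3]:
        m=r["mask"]; v,u=np.nonzero(m)
        P=np.array([onz(c,(a,b),z) for a,b in zip(u[::7].astype(float),v[::7].astype(float))])[:,:2]
        (cx,cy),(w,h),a=cv2.minAreaRect((P*1000).astype(np.float32))
        e=np.linalg.eigh(np.cov(P.T))[1][:,1]; e*=np.sign(e[1])
        print(th,"mask n",len(u),"rect",round(cx,1),round(cy,1),round(w,1),round(h,1),"yaw",np.arctan2(e[1],e[0]).round(4),round(r["score"],2))
E
python3 - <<'E'
from look import *
s=get_state(); print(s["tool_pos"],s["tcp_rot"],s["t"])
c=cam("wrist"); save(c,"d.png",None,1.25)
for th in ["cell","spent","tray","cell_plus","cell_minus"]:
    for r in spot_point("wrist",th)[:2]: print(th,np.array(r["point"]),round(r["score"],2),proj(c,r["point"]).round())
axis(c,"cell");axis(c,"spent")
pickle.dump(c,open("c1.pkl","wb"))
E
```

```text
[ 0.4994 -0.3004  0.2405] [ 0.7851  0.6193 -0.0002  0.    ] 2.625
cell [ 0.3629 -0.2585  0.0195] 0.92 [189. 165.]
cell [ 0.5492 -0.1597  0.0117] 0.9 [330.  34.]
spent [ 0.5837 -0.3041  0.0256] 0.89 [390. 159.]
tray [ 0.5392 -0.295  -0.0016] 0.69 [347. 158.]
tray [ 0.4878 -0.3138  0.0211] 0.27 [308. 187.]
cell_plus [ 0.5611 -0.1425  0.0082] 0.96 [337.  16.]
cell_plus [ 0.3895 -0.2218  0.0202] 0.88 [202. 128.]
cell_minus [ 0.5316 -0.1718  0.0108] 0.63 [316.  50.]
cell_minus [ 0.3299 -0.2977  0.0218] 0.59 [172. 205.]
cell mask n 1851 rect 497.9 -282.9 72.1 32.2 yaw 1.2386 0.75
cell mask n 929 rect 544.5 -160.8 45.6 20.6 yaw 0.7814 0.55
spent mask n 1805 rect 579.0 -305.9 72.1 32.3 yaw 1.2859 0.76
```

View pics/d.png

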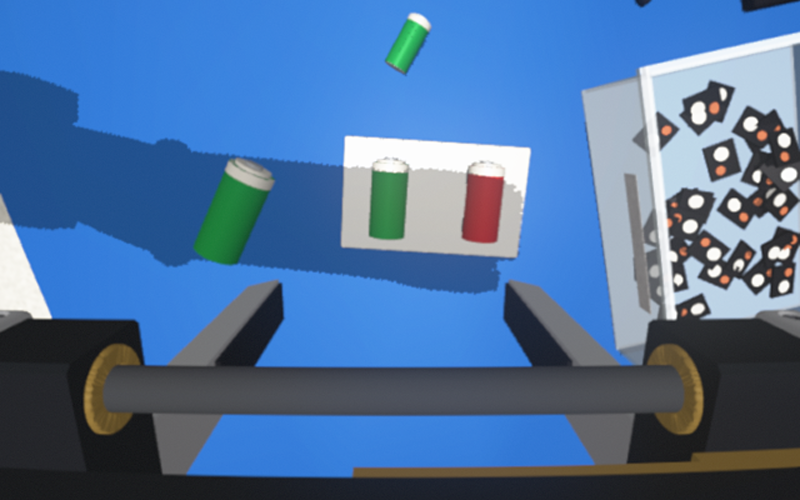

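The wrist view shows the tray cell at (388,200), the spent cell at (484,200), and the large and small look-alikes at (232,210) and (408,42). The spacing comes out at 84 mm, as it should. I'll go lower for a second view.

```bash
python3 - <<'E'
from look import *
go([.4958,-.2907,.12],down(1.29))
E
```

```text
shift cm [ 0.75 -0.63 12.05] rot [ 0.     -0.      0.0475]
```

>>> {"fn": "step_arm", "kwargs": {
  "series": [
    [[0.4,-0.3,5],[0,0,0.03],0.62],
    [[0.8,-0.6,10],[0,0,0.05],0.62],
    [[0.8,-0.6,12],[0,0,0.05],0.62],
    [[0.8,-0.6,12],[0,0,0.05],0.62],
    [[0.8,-0.6,12],[0,0,0.05],0.62]
  ]
}}

```text
t: 3.65
tool_pos: [0.4969, -0.2904, 0.1215]
tcp_rot: [0.8, 0.6, 0.0, 0.001]
force: [0.0, -0.3, 0.4]
gripper_width: 0.0587
gripper_force: 0.0
```

```bash
python3 - <<'E'
from look import *
s=get_state(); print(s["tool_pos"],s["tcp_rot"],s["t"],s["gripper_width"])
c=cam("wrist"); save(c,"e.png",None,1)
for th in ["cell","cell_plus","cell_minus"]:
    for r in spot_point("wrist",th)[:2]: print(th,np.array(r["point"]),round(r["score"],2),proj(c,r["point"]).round())
axis(c,"cell")
# two-view height from mask centroids
c1=pickle.load(open("c1.pkl","rb"))
hsv=lambda im:cv2.inRange(cv2.cvtColor(im,cv2.COLOR_RGB2HSV),(50,120,30),(85,255,255))
rs=[]
for k,pt in((c1,(310,160)),(c,proj(c,[.4985,-.283,.035]))):
    n,l,st,ce=cv2.connectedComponentsWithStats(hsv(k["img"]))
    i=l[int(pt[1]),int(pt[0])]; print(i,st[i],ce[i]); rs.append(ray(k,ce[i]))
print("green sleeve centroid",tri(rs))
v,u=np.nonzero(l==i); P=np.array([onz(c,(a,b),.026)[:2] for a,b in zip(u[::5].astype(float),v[::5].astype(float))])
print(cv2.minAreaRect((P*1000).astype(np.float32)))
E
```

```text
[ 0.4969 -0.2904  0.1215] [0.7998 0.6003 0.0003 0.0005] 3.65 0.058692571278108695
cell [ 0.546  -0.1597  0.0106] 0.92 [329.  13.]
cell [ 0.4995 -0.2845  0.0281] 0.67 [316. 191.]
cell_plus [ 0.3903 -0.2257  0.0218] 0.92 [162. 157.]
cell_plus [ 0.5074 -0.2482  0.0226] 0.6 [313. 143.]
cell_minus [ 0.3283 -0.2969  0.0194] 0.65 [127. 258.]
cell_minus [ 0.4891 -0.3139  0.0225] 0.59 [314. 227.]
cell mask n 5733 rect 361.9 -260.7 96.8 43.8 yaw 0.7803 0.83
cell mask n 3697 rect 497.7 -284.2 74.6 31.6 yaw 1.2908 0.8
cell mask n 1358 rect 540.5 -165.8 35.5 20.4 yaw 0.6273 0.57
3 [ 296  138   28   53 1329] [309.7509 164.2664]
2 [ 295  160   39   75 2724] [313.5694 197.6244]
green sleeve centroid [ 0.4964 -0.2875  0.0339]
((495.924560546875, -289.67626953125), (59.75620651245117, 29.74966812133789), 73.005615234375)
```

View pics/e.png

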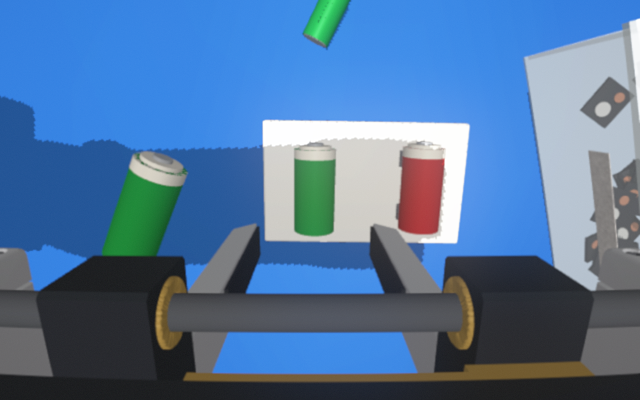

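The cell is at (315,190), centred between the fingertips, and its upper surface triangulates to z ≈ 34 mm, which fits an axis at 26 mm. I'll go down and grasp it.

>>> {"fn": "step_arm", "kwargs": {
  "series": [
    [[-0.2,0,4],[0,0,0],0.62],
    [[-0.3,0,7.5],[0,0,0],0.62],
    [[-0.3,0,10],[0,0,0],0.62],
    [[-0.3,0,10.7],[0,0,0],0.62],
    [[-0.3,0,10.7],[0,0,0],0.62],
    [[-0.3,0,10.7],[0,0,0],0.2],
    [[-0.3,0,10.7],[0,0,0],0.2],
    [[-0.3,0,10.7],[0,0,0],0.2],
    [[-0.3,0,10.7],[0,0,0],0.2],
    [[-0.3,0,10.7],[0,0,0],0.2]
  ]
}}

```text
t: 5.15
tool_pos: [0.4958, -0.2932, 0.0139]
tcp_rot: [0.8, 0.6, 0.0, 0.0]
force: [0.5, -0.0, 5.9]
gripper_width: 0.0311
gripper_force: 30.0
```

>>> {"fn": "step_arm", "kwargs": {
  "series": [
    [[0,0,-3],[0,0,0],0.2],
    [[0,0,-8],[0,0,0],0.2],
    [[0,0,-14],[0,0,0],0.2],
    [[5,0,-20],[0,0,-0.05],0.2],
    [[11,0,-21],[0,0,-0.1],0.2],
    [[16,-1,-21],[0,0,-0.18],0.2],
    [[21,-3,-21],[0,0,-0.25],0.2],
    [[24.5,-4.3,-21],[0,0,-0.25],0.2],
    [[24.5,-4.3,-21],[0,0,-0.25],0.2],
    [[24.5,-4.3,-21],[0,0,-0.25],0.2]
  ]
}}

```text
t: 6.4
tool_pos: [0.5224, -0.0464, 0.2234]
tcp_rot: [0.719, 0.695, -0.0, -0.0]
force: [-0.0, -0.4, -1.3]
gripper_width: 0.0313
gripper_force: 30.0
```

```bash
python3 - <<'E'
from look import *
s=get_state(); print(s["tool_pos"],s["tcp_rot"],s["t"],s["gripper_width"],s["force"])
c=cam("wrist"); pickle.dump(c,open("m1.pkl","wb")); save(c,"f.png",None,1.25)
for th in ["monitor","bay","tabs","contact","clips","cell_plus","cell_minus"]:
    for r in spot_point("wrist",th)[:2]: print(th,np.array(r["point"]),round(r["score"],2),proj(c,r["point"]).round())
E
```

```text
[ 0.5224 -0.0464  0.2234] [ 0.7188  0.6952 -0.0002 -0.    ] 6.4 0.03131099431637467 [-0.0013 -0.4012 -1.3422]
monitor [0.5264 0.0803 0.0002] 0.58 [315.  55.]
monitor [ 0.7656 -0.1375  0.0034] 0.46 [520. 242.]
bay [0.5182 0.0581 0.0412] 0.84 [307.  73.]
tabs [0.5214 0.0322 0.0648] 0.67 [311.  99.]
contact [0.5263 0.0949 0.0434] 0.94 [314.  31.]
contact [0.7761 0.0786 0.0004] 0.56 [546.  51.]
clips [0.531  0.0857 0.0549] 0.84 [320.  39.]
cell_plus [ 0.5238 -0.0692  0.2307] 0.66 [320. 287.]
cell_plus [ 0.5865 -0.302   0.0224] 0.66 [373. 376.]
cell_minus [ 0.5217 -0.0671  0.2326] 0.57 [316. 285.]
```

View pics/f.png

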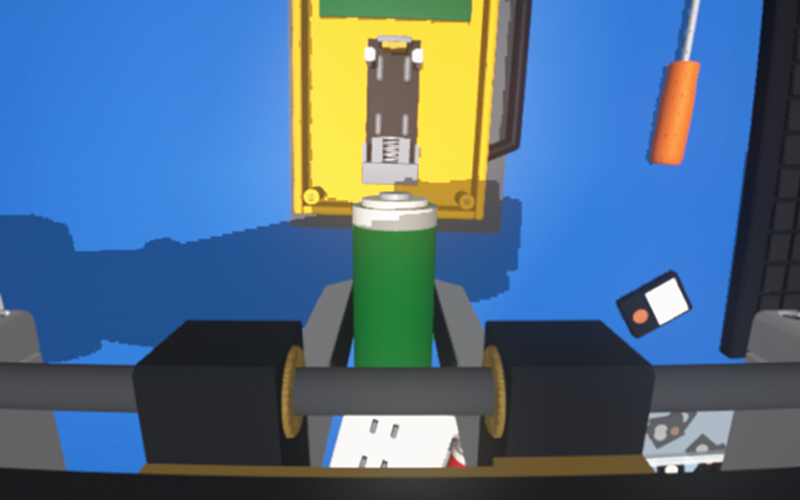

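The view shows the holder with its clips at (371,55) and (418,55), the brass contact at (394,43), and the spring and tabs housing at (390,160). The held cell is at (394,280). I'll take two sideways views to get parallax.

>>> {"fn": "step_arm", "kwargs": {
  "series": [
    [[0.5,5,0],[0,0,0],0.2],
    [[0.5,5,0],[0,0,0],0.2],
    [[0.5,5,0],[0,0,0],0.2],
    [[0.5,5,0],[0,0,0],0.2]
  ]
}}

```text
t: 7.3
tool_pos: [0.572, -0.0426, 0.2236]
tcp_rot: [0.719, 0.695, -0.0, 0.0]
force: [-0.4, 0.1, -1.8]
gripper_width: 0.0316
gripper_force: 30.0
```

```bash
python3 - <<'E'
from look import *
c=cam("wrist"); pickle.dump(c,open("m2.pkl","wb"))
E
```

>>> {"fn": "step_arm", "kwargs": {
  "series": [
    [[0,-5,0],[0,0,0],0.2],
    [[0,-10,0],[0,0,0],0.2],
    [[0,-10,0],[0,0,0],0.2],
    [[0,-10,0],[0,0,0],0.2],
    [[0,-10,0],[0,0,0],0.2]
  ]
}}

```text
t: 7.98
tool_pos: [0.4735, -0.039, 0.2236]
tcp_rot: [0.719, 0.695, 0.0, 0.0]
force: [0.7, 0.2, -1.0]
gripper_width: 0.0314
gripper_force: 30.0
```

```bash
python3 - <<'E'
from look import *
c=cam("wrist"); pickle.dump(c,open("m3.pkl","wb"))
tiles=[]
for n in("m1","m2","m3"):
    c=pickle.load(open(n+".pkl","rb")); u,v=proj(c,[.526,.06,.045]).astype(int); u0=max(u-60,0)
    v0=max(v-75,0)
    crop=c["img"][v0:v0+170,u0:u0+125,::-1]; print(n,u0,v0)
    tiles.append(cv2.resize(crop,(250,340),interpolation=cv2.INTER_NEAREST))
cv2.imwrite("pics/g.png",np.hstack(tiles))
E
```

```text
m1 255 0
m2 203 1
m3 306 1
```

View pics/g.png

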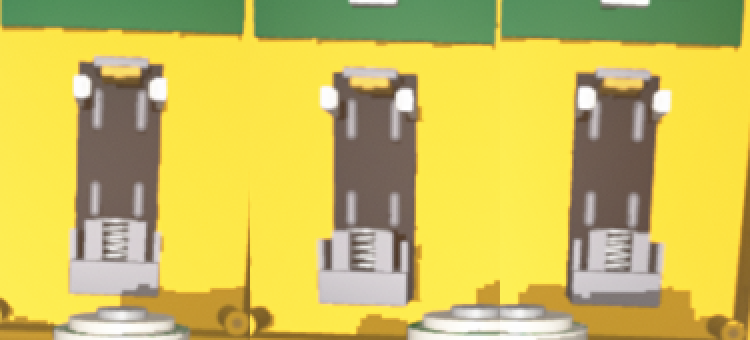

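```bash
python3 - <<'E'
from look import *
cs=[pickle.load(open(n+".pkl","rb")) for n in("m1","m2","m3")]; off=[(255,0),(203,1),(306,1)]
for c,o in zip(cs,off): c["o"]=np.array(o)
F={"clipL":[(82,87),(79,97),(86,98)],"clipR":[(158,89),(154,99),(161,100)],"rearL":[(69,292),(70,302),(70,302)],"rearR":[(159,294),(158,304),(160,305)],"frontL":[(70,261),(71,271),(70,270)],"frontR":[(159,263),(159,273),(161,273)],"block":[(122,62),(120,72),(122,73)]}
for k,v in F.items():
    rs=[]
    for c,p in zip(cs,v):
        q=c["o"]+np.array(p)/2-.25
        if "clip" in k:
            im=c["img"].astype(int); m=(im.min(2)>195).astype(np.uint8)
            n,l,st,ce=cv2.connectedComponentsWithStats(m); d=np.linalg.norm(ce[1:]-q,axis=1); i=1+d.argmin()
            if d.min()<3: q=ce[i]
            print(k,st[i,4],d.min().round(2))
        rs.append(ray(c,q))
    X=tri(rs); e=[np.linalg.norm(np.cross(d,X-o))*1e3 for o,d in rs]; print(k,X,"res mm",np.round(e,1))
E
```

```text
clipL 81 0.54
clipL 87 0.53
clipL 86 0.18
clipL [0.5084 0.0833 0.0542] res mm [0.2 0.3 0.1]
clipR 83 0.21
clipR 80 0.39
clipR 81 0.51
clipR [0.5434 0.0811 0.0536] res mm [0.1 0.1 0.1]
rearL [ 0.4987 -0.0099  0.06  ] res mm [0.  0.1 0.1]
rearR [ 0.5412 -0.0121  0.0635] res mm [0.1 0.  0.1]
frontL [0.4994 0.0046 0.055 ] res mm [0.2 0.2 0.4]
frontR [0.542  0.0024 0.0602] res mm [0.3 0.2 0.3]
block [0.5271 0.096  0.0413] res mm [0.5 0.3 0.2]
```

```bash
cat >> h.py <<'E'
BAY=np.array([.524,.0546,.044]); YAW=1.512
def tcp(cy,cz,th,dx=0.,bay=BAY,cell=(10.4,12.)):
    t=np.radians(th); a=cell[0]; b=cell[1]
    y=cy-a*np.cos(t)+b*np.sin(t); z=cz-a*np.sin(t)-b*np.cos(t)
    e=np.array([np.cos(YAW),np.sin(YAW),0]); x=np.array([np.sin(YAW),-np.cos(YAW),0])
    return bay+(y*e+dx*x+np.array([0,0,z]))/1000, down(YAW,t)
E
python3 - <<'E'
from look import *
c=pickle.load(open("m1.pkl","rb")); Tt=np.array(c["tool_from_camera"])
im=c["img"]; hs=cv2.inRange(cv2.cvtColor(im,cv2.COLOR_RGB2HSV),(50,120,30),(85,255,255))
rw={r:(np.nonzero(hs[r,240:400])[0].min()+240,np.nonzero(hs[r,240:400])[0].max()+240) for r in(190,210,230,250,270)}
c["T"]=Tt
for r,(a,b) in rw.items():
    P=onz(c,(float(a),float(r)),-.012),onz(c,(float(b+1),float(r)),-.012); print(r,a,b,"tool xy mm",(P[0]*1e3).round(1),(P[1]*1e3).round(1))
for uv in [(394/1.25,193/1.25),(394/1.25,197/1.25),(394/1.25,228/1.25)]: print(uv,onz(c,uv,-.012)*1e3)
go(*tcp(9,60,0)); go(*tcp(9,60,26)); print(tcp(9,60,26)[0])
E
```

```text
190 283 347 tool xy mm [ 29.9 -15.9 -12. ] [ 29.9  15.  -12. ]
210 283 347 tool xy mm [ 20.1 -16.1 -12. ] [ 20.1  15.3 -12. ]
230 283 347 tool xy mm [ 10.  -16.3 -12. ] [  9.9  15.5 -12. ]
250 283 346 tool xy mm [ -0.4 -16.5 -12. ] [ -0.5  15.2 -12. ]
270 283 347 tool xy mm [-11.2 -16.8 -12. ] [-11.2  15.9 -12. ]
(315.2, 154.4) [ 46.8494  -0.5422 -12.    ]
(315.2, 157.6) [ 45.3584  -0.5429 -12.    ]
(315.2, 182.4) [ 33.6056  -0.5488 -12.    ]
shift cm [ 9.37  4.75 13.15] rot [ 0.0001 -0.0005  0.0258]
shift cm [10.    4.76 13.49] rot [-0.0058  0.4533  0.0254]
[0.5243 0.0595 0.0887]
```

The held cell sits 0.5 mm off laterally in the camera, and its button face is at tool x = 45.4 mm, which matches the planned grip. I'll go above the bay, tilted.

>>> {"fn": "step_arm", "kwargs": {
  "series": [
    [[5,2.4,3],[0,0.11,0.025],0.2],
    [[9,4.3,7],[-0.003,0.22,0.025],0.2],
    [[10,4.8,10],[-0.005,0.34,0.025],0.2],
    [[10,4.8,12],[-0.006,0.453,0.025],0.2],
    [[10,4.8,13.5],[-0.006,0.453,0.025],0.2],
    [[10,4.8,13.5],[-0.006,0.453,0.025],0.2],
    [[10,4.8,13.5],[-0.006,0.453,0.025],0.2],
    [[10,4.8,13.5],[-0.006,0.453,0.025],0.2]
  ]
}}

```text
t: 9.02
tool_pos: [0.5246, 0.06, 0.0896]
tcp_rot: [0.708, 0.669, 0.164, -0.153]
force: [-1.0, -0.2, -1.9]
gripper_width: 0.0309
gripper_force: 30.0
```

```bash
python3 - <<'E'
from look import *
s=get_state(); print(s["t"],s["tool_pos"],s["force"],s["gripper_width"])
BAY[0]=.5244
for a in [(9,60,26),(9,20,26),(9,16,26),(7,16,26)]: print(a);go(*tcp(*a))
c=cam("wrist"); pickle.dump(c,open("n1.pkl","wb")); save(c,"i.png",(140,0,540,300),2)
for th in ["bay","tabs","contact","clips"]:
    for r in spot_point("wrist",th)[:1]: print(th,np.array(r["point"]),round(r["score"],2),proj(c,r["point"]).round())
E
```

```text
9.025 [0.5246 0.06   0.0896] [-0.964  -0.2474 -1.9456] 0.030938710740096666
(9, 60, 26)
shift cm [-0.09  0.01  0.06] rot [0.0011 0.0019 0.0027]
(9, 20, 26)
shift cm [-1.83  0.    3.66] rot [0.0011 0.0019 0.0027]
(9, 16, 26)
shift cm [-2.01  0.    4.02] rot [0.0011 0.0019 0.0027]
(7, 16, 26)
shift cm [-2.19  0.    3.93] rot [0.0011 0.0019 0.0027]
contact [0.5248 0.0931 0.119 ] 0.35 [313. 162.]
```

View pics/i.png

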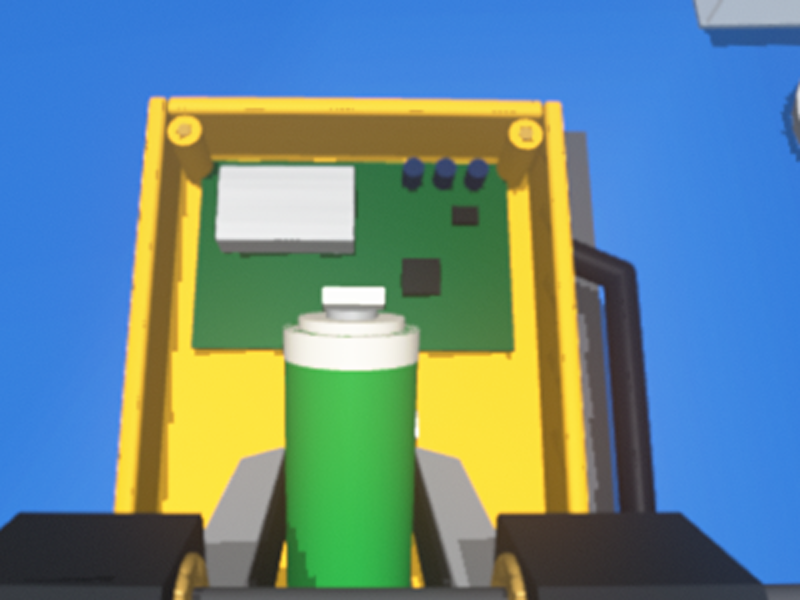

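The picture shows the cell, tilted with its button up at (353,300), centred between the monitor's walls at (150,300) and (565,300). I'll lower it.

>>> {"fn": "step_arm", "kwargs": {
  "series": [
    [[-0.6,0,1.2],[0.001,0.002,0.003],0.2],
    [[-1.2,0,2.4],[0.001,0.002,0.003],0.2],
    [[-1.6,0,3.2],[0.001,0.002,0.003],0.2],
    [[-1.8,0,3.65],[0.001,0.002,0.003],0.2],
    [[-1.9,0,3.85],[0.001,0.002,0.003],0.2],
    [[-1.95,0,3.95],[0.001,0.002,0.003],0.2],
    [[-1.95,0,3.95],[0.001,0.002,0.003],0.2]
  ]
}}

```text
t: 10.15
tool_pos: [0.5242, 0.059, 0.0446]
tcp_rot: [0.71, 0.667, 0.164, -0.155]
force: [-0.4, -0.1, -0.9]
gripper_width: 0.0313
gripper_force: 30.0
```

```bash
cat > st.py <<'E'
from look import *
def cellpose(s):
    r=R.from_quat(s["tcp_rot"]); c=np.array(s["tool_pos"])+r.apply([.0104,0,-.012])-BAY
    e=np.array([np.cos(YAW),np.sin(YAW),0]); x=np.array([np.sin(YAW),-np.cos(YAW),0])
    ax=r.apply([1,0,0]); th=np.arcsin(ax[2]); cy,cz,cx=c@e*1e3,c[2]*1e3,c@x*1e3
    T=(cy-34.5*np.cos(th)-16*np.sin(th),cz-34.5*np.sin(th)+16*np.cos(th)); B=(cy-34.5*np.cos(th)+16*np.sin(th),cz-34.5*np.sin(th)-16*np.cos(th))
    f=np.array(s["force"]); print("t",round(s["t"],2),"c xyz",np.round([cx,cy,cz],1),"th",np.degrees(th).round(1),"T",np.round(T,1),"B",np.round(B,1),"F xyz",np.round([f@x,f@e,f[2]],1),"w",round(s["gripper_width"],4))
BAY[0]=.5244
if __name__=="__main__":
    s=get_state(); cellpose(s); print(s["ft_torque"])
E
python3 st.py
```

```text
t 10.15 c xyz [-0.4  8.4 16. ] th 26.1 T [-29.6  15.2] B [-15.5 -13.6] F xyz [-0.4 -0.1 -0.9] w 0.0313
[-0.56   -0.0546  0.0365]
```

>>> {"fn": "step_arm", "kwargs": {
  "series": [
    [[-0.04,0.03,0.09],[0,0,0],0.2],
    [[-0.06,0.03,0.13],[0,0,0],0.2],
    [[-0.06,0.03,0.13],[0,0,0],0.2],
    [[-0.06,0.03,0.13],[0,0,0],0.2]
  ]
}}

```text
t: 10.65
tool_pos: [0.5243, 0.0591, 0.043]
tcp_rot: [0.71, 0.667, 0.164, -0.155]
force: [-0.5, -0.4, -1.0]
gripper_width: 0.031
gripper_force: 30.0
```

```bash
python3 st.py
```

```text
t 10.65 c xyz [-0.3  8.5 14.4] th 26.1 T [-29.5  13.6] B [-15.4 -15.1] F xyz [-0.5 -0.5 -1. ] w 0.031
[-0.5594 -0.0328 -0.0098]
```

>>> {"fn": "step_arm", "kwargs": {
  "series": [
    [[-0.09,0,-0.045],[0,0,0],0.2],
    [[-0.18,0,-0.09],[0,0,0],0.2],
    [[-0.27,0,-0.13],[0,0,0],0.2],
    [[-0.27,0,-0.13],[0,0,0],0.2],
    [[-0.27,0,-0.13],[0,0,0],0.2]
  ]
}}

```text
t: 11.28
tool_pos: [0.5241, 0.0561, 0.043]
tcp_rot: [0.71, 0.667, 0.164, -0.155]
force: [0.6, 0.7, -1.5]
gripper_width: 0.0312
gripper_force: 30.0
```

```bash
python3 st.py
```

```text
t 11.28 c xyz [-0.3  5.5 14.4] th 26.1 T [-32.5  13.6] B [-18.4 -15.2] F xyz [ 0.6  0.7 -1.5] w 0.0312
[-0.5839 -0.04   -0.0068]
```

>>> {"fn": "step_arm", "kwargs": {
  "series": [
    [[-0.09,0,-0.045],[0,0,0],0.2],
    [[-0.18,0,-0.09],[0,0,0],0.2],
    [[-0.18,0,-0.09],[0,0,0],0.2],
    [[-0.18,0,-0.09],[0,0,0],0.2]
  ]
}}

```text
t: 11.78
tool_pos: [0.524, 0.0543, 0.0431]
tcp_rot: [0.71, 0.668, 0.164, -0.155]
force: [-0.0, 3.5, -1.4]
gripper_width: 0.0312
gripper_force: 30.0
```

```bash
python3 st.py
```

```text
t 11.78 c xyz [-0.4  3.7 14.4] th 26.1 T [-34.3  13.6] B [-20.2 -15.1] F xyz [-0.2  3.5 -1.4] w 0.0312
[ 0.1244 -0.164  -0.0258]
```

>>> {"fn": "step_arm", "kwargs": {
  "series": [
    [[-0.09,0,-0.045],[0,0,0],0.2],
    [[-0.18,0,-0.09],[0,0,0],0.2],
    [[-0.27,0,-0.13],[0,0,0],0.2],
    [[-0.36,0,-0.17],[0,0,0],0.2],
    [[-0.36,0,-0.17],[0,0,0],0.2],
    [[-0.36,0,-0.17],[0,0,0],0.2]
  ]
}}

```text
t: 12.52
tool_pos: [0.5237, 0.0507, 0.0431]
tcp_rot: [0.709, 0.668, 0.164, -0.156]
force: [1.0, 8.2, -1.8]
gripper_width: 0.0311
gripper_force: 30.0
```

```bash
python3 st.py
```

```text
t 12.53 c xyz [-0.4  0.1 14.5] th 26.1 T [-37.9  13.6] B [-23.8 -15.1] F xyz [ 0.5  8.2 -1.8] w 0.0311
[ 0.9549 -0.2858 -0.106 ]
```

>>> {"fn": "step_arm", "kwargs": {
  "series": [
    [[-0.09,0,-0.045],[0,0,0],0.2],
    [[-0.18,0,-0.09],[0,0,0],0.2],
    [[-0.26,0,-0.13],[0,0,0],0.2],
    [[-0.26,0,-0.13],[0,0,0],0.2],
    [[-0.26,0,-0.13],[0,0,0],0.2]
  ]
}}

```text
t: 13.15
tool_pos: [0.5235, 0.0483, 0.0432]
tcp_rot: [0.709, 0.668, 0.164, -0.156]
force: [2.5, 11.8, -2.7]
gripper_width: 0.0314
gripper_force: 30.0
```

```bash
cat >> st.py <<'E'
    q=np.array(s["tool_pos"]); 
    e=np.array([np.cos(YAW),np.sin(YAW),0])
    r=R.from_quat(s["tcp_rot"]); th0=np.degrees(np.arcsin(r.apply([1,0,0])[2])); c=q+r.apply([.0104,0,-.012])-BAY; cy0=c@e*1e3; cz0=c[2]*1e3
    f=lambda t:np.array([34.5*np.cos(np.radians(t))+16*np.sin(np.radians(t)),34.5*np.sin(np.radians(t))+16*np.cos(np.radians(t))])
    for t in [22,18,15,12,9,6,3,0]:
        d=f(t)-f(th0)
        P,_=tcp(cy0+d[0],cz0+d[1],t); P0,_=tcp(cy0,cz0,th0)
        print(t,(r.inv().apply(P-P0)*100).round(2),round(np.radians(t-th0),3),"c",(cy0+d[0]).round(1),(cz0+d[1]).round(1))
E
python3 st.py
```

```text
t 13.15 c xyz [-0.5 -2.3 14.6] th 26.1 T [-40.3  13.7] B [-26.2 -15. ] F xyz [ 1.8 11.9 -2.7] w 0.0314
[ 1.5287 -0.4532 -0.1163]
22 [-0.17  0.    0.08] -0.072 c -2.3 12.8
18 [-0.35  0.    0.16] -0.142 c -2.5 10.9
15 [-0.49  0.    0.22] -0.194 c -2.8 9.4
12 [-0.64  0.    0.27] -0.247 c -3.2 7.8
9 [-0.81  0.    0.33] -0.299 c -3.7 6.2
6 [-0.97  0.    0.38] -0.351 c -4.3 4.5
3 [-1.15  0.    0.43] -0.404 c -5.0 2.8
0 [-1.34  0.    0.48] -0.456 c -5.8 1.0
```

>>> {"fn": "step_arm", "kwargs": {
  "series": [
    [[-0.09,0.03,0.04],[0,-0.036,0],0.2],
    [[-0.17,0.05,0.08],[0,-0.072,0],0.2],
    [[-0.26,0.05,0.12],[0,-0.107,0],0.2],
    [[-0.35,0.05,0.16],[0,-0.142,0],0.2],
    [[-0.49,0.05,0.22],[0,-0.194,0],0.2],
    [[-0.49,0.05,0.22],[0,-0.194,0],0.2],
    [[-0.49,0.05,0.22],[0,-0.194,0],0.2]
  ]
}}

```text
t: 14.02
tool_pos: [0.524, 0.0454, 0.0394]
tcp_rot: [0.722, 0.68, 0.095, -0.09]
force: [-1.8, 11.6, 4.8]
gripper_width: 0.0314
gripper_force: 30.0
```

```bash
python3 st.py
```

```text
t 14.03 c xyz [ 0.1 -2.2  9.7] th 15.0 T [-39.7  16.2] B [-31.4 -14.7] F xyz [-2.4 11.5  4.8] w 0.0314
[2.5901 0.2093 0.0139]
22 [ 0.29 -0.   -0.19] 0.122 c -1.7 13.0
18 [ 0.13 -0.   -0.08] 0.052 c -1.9 11.2
15 [-0.  0.  0.] -0.0 c -2.2 9.7
12 [-0.14  0.    0.09] -0.053 c -2.6 8.1
9 [-0.29  0.    0.17] -0.105 c -3.1 6.5
6 [-0.45  0.    0.25] -0.158 c -3.7 4.8
3 [-0.61  0.    0.34] -0.21 c -4.4 3.1
0 [-0.78  0.    0.42] -0.262 c -5.2 1.3
```

>>> {"fn": "step_arm", "kwargs": {
  "series": [
    [[-0.08,-0.02,0.03],[0,-0.018,0],0.2],
    [[-0.14,-0.03,0.06],[0,-0.036,0],0.2],
    [[-0.18,-0.03,0.09],[0,-0.053,0],0.2],
    [[-0.26,-0.03,0.13],[0,-0.08,0],0.2],
    [[-0.33,-0.03,0.17],[0,-0.105,0],0.2],
    [[-0.33,-0.03,0.17],[0,-0.105,0],0.2],
    [[-0.33,-0.03,0.17],[0,-0.105,0],0.2]
  ]
}}

```text
t: 14.9
tool_pos: [0.5238, 0.043, 0.0369]
tcp_rot: [0.726, 0.684, 0.057, -0.054]
force: [-1.1, 13.5, 3.4]
gripper_width: 0.0315
gripper_force: 30.0
```

```bash
python3 st.py
```

```text
t 14.9 c xyz [ 0.1 -3.2  6.4] th 9.0 T [-39.8  16.8] B [-34.8 -14.8] F xyz [-1.9 13.4  3.4] w 0.0315
[3.019  0.0587 0.001 ]
22 [ 0.54 -0.   -0.42] 0.226 c -1.8 12.9
18 [ 0.39 -0.   -0.29] 0.156 c -2.0 11.0
15 [ 0.27 -0.   -0.2 ] 0.104 c -2.3 9.5
12 [ 0.14 -0.   -0.1 ] 0.052 c -2.7 8.0
9 [-0.  0.  0.] -0.001 c -3.2 6.4
6 [-0.15  0.    0.1 ] -0.053 c -3.8 4.7
3 [-0.3  0.   0.2] -0.105 c -4.5 2.9
0 [-0.46  0.    0.3 ] -0.158 c -5.3 1.2
```

```bash
cat > slip.py <<'E'
from look import *
def feat(c):
    hs=cv2.cvtColor(c["img"],cv2.COLOR_RGB2HSV); g=cv2.inRange(hs,(50,120,30),(85,255,255))
    out=[]
    for u in (308,312,316,320,324):
        col=np.nonzero(g[150:300,u])[0]; out.append(int(col.min()+150) if len(col) else None)
    rows=[]
    for v in (190,215,240):
        k=np.nonzero(g[v,250:390])[0]; rows.append((int(k.min()+250),int(k.max()+250)))
    return out,rows
if __name__=="__main__":
    print(feat(pickle.load(open("n1.pkl","rb"))))
    c=cam("wrist"); pickle.dump(c,open("n2.pkl","wb")); print(feat(c))
    c["T"]=np.array(c["tool_from_camera"])
    for d in (0,3,6,9,12):  # predicted boundary on top of sleeve at cell x=~24 vs pitch slip d
        a=np.radians(d); 
        for X in [(20,16)]:
            p=np.array([10.4+X[0]*np.cos(a)-X[1]*np.sin(a),0,-12-(X[0]*np.sin(a)+X[1]*np.cos(a))]); 
            # pivot at grip (tool x=0,z=-12)
            r0=np.array([10.4+X[0],X[1]]); q=np.array([r0[0]*np.cos(a)-r0[1]*np.sin(a), r0[0]*np.sin(a)+r0[1]*np.cos(a)])
            print(d,proj(c,np.array([q[0],0,-12-q[1]])/1000).round(1))
E
python3 slip.py
```

```text
([186, 186, 186, 186, 186], [(283, 346), (283, 345), (283, 346)])
([185, 185, 185, 185, 185], [(283, 347), (283, 347), (283, 346)])
0 [316.5 196.2]
3 [316.5 199. ]
6 [316.5 202. ]
9 [316.6 205.2]
12 [316.6 208.7]
```

>>> {"fn": "step_arm", "kwargs": {
  "series": [
    [[-0.05,0,0.04],[0,-0.018,0],0.2],
    [[-0.1,0,0.07],[0,-0.035,0],0.2],
    [[-0.15,0,0.1],[0,-0.053,0],0.2],
    [[-0.15,0,0.1],[0,-0.053,0],0.2],
    [[-0.15,0,0.1],[0,-0.053,0],0.2]
  ]
}}

```text
t: 15.58
tool_pos: [0.5236, 0.0415, 0.0354]
tcp_rot: [0.727, 0.685, 0.038, -0.036]
force: [-1.4, 12.5, 0.1]
gripper_width: 0.0313
gripper_force: 30.0
```

```bash
python3 st.py; python3 slip.py|sed -n 2p
```

```text
t 15.57 c xyz [ 0.  -4.1  4.5] th 6.0 T [-40.   16.8] B [-36.7 -15. ] F xyz [-2.2 12.4  0.1] w 0.0313
[2.6181 0.0226 0.0179]
22 [ 0.66 -0.   -0.56] 0.279 c -2.1 12.7
18 [ 0.51 -0.   -0.42] 0.209 c -2.3 10.8
15 [ 0.4  -0.   -0.32] 0.157 c -2.6 9.3
12 [ 0.27 -0.   -0.22] 0.105 c -3.0 7.8
9 [ 0.14 -0.   -0.11] 0.052 c -3.5 6.2
6 [-0.  0.  0.] -0.0 c -4.1 4.5
3 [-0.15  0.    0.11] -0.052 c -4.7 2.7
0 [-0.3   0.    0.22] -0.105 c -5.5 1.0
([185, 185, 185, 185, 185], [(283, 347), (283, 347), (283, 346)])
```

>>> {"fn": "step_arm", "kwargs": {
  "series": [
    [[-0.05,0.03,0.04],[0,-0.018,0],0.2],
    [[-0.1,0.03,0.07],[0,-0.035,0],0.2],
    [[-0.15,0.03,0.12],[0,-0.053,0],0.2],
    [[-0.2,0.03,0.16],[0,-0.07,0],0.2],
    [[-0.25,0.03,0.2],[0,-0.088,0],0.2],
    [[-0.3,0.03,0.24],[0,-0.105,0],0.2],
    [[-0.3,0.03,0.24],[0,-0.105,0],0.2],
    [[-0.3,0.03,0.24],[0,-0.105,0],0.2]
  ]
}}

```text
t: 16.62
tool_pos: [0.5237, 0.039, 0.033]
tcp_rot: [0.728, 0.686, -0.0, -0.0]
force: [-3.3, 11.7, 7.1]
gripper_width: 0.0312
gripper_force: 30.0
```

```bash
python3 st.py|head -2; python3 slip.py|sed -n 2p
```

```text
t 16.62 c xyz [ 0.3 -5.2  1. ] th 0.0 T [-39.7  17. ] B [-39.7 -15. ] F xyz [-4.  11.4  7.1] w 0.0312
[ 3.0451  0.7826 -0.0124]
([185, 186, 186, 186, 186], [(283, 348), (282, 347), (283, 346)])
```

>>> {"fn": "step_arm", "kwargs": {
  "series": [
    [[0.08,-0.05,-0.03],[0,0,0],0.2],
    [[0.16,-0.05,-0.03],[0,0,0],0.2],
    [[0.24,-0.05,-0.03],[0,0,0],0.2],
    [[0.24,-0.05,-0.03],[0,0,0],0.2]
  ]
}}

```text
t: 17.18
tool_pos: [0.5237, 0.0405, 0.0331]
tcp_rot: [0.728, 0.686, -0.0, -0.0]
force: [0.8, 9.1, 1.3]
gripper_width: 0.0312
gripper_force: 30.0
```

```bash
python3 st.py|head -2; python3 slip.py|sed -n 2p
```

```text
t 17.18 c xyz [ 0.2 -3.7  1.1] th -0.0 T [-38.2  17.1] B [-38.2 -14.9] F xyz [0.3 9.2 1.3] w 0.0312
[ 1.9582 -0.0951  0.0336]
([186, 186, 186, 186, 186], [(282, 348), (282, 347), (283, 346)])
```

>>> {"fn": "step_arm", "kwargs": {
  "series": [
    [[0.07,0,0],[0,0,0],0.2],
    [[0.13,0,0],[0,0,0],0.2],
    [[0.18,0,0],[0,0,0],0.2],
    [[0.18,0,0],[0,0,0],0.2]
  ]
}}

```text
t: 17.73
tool_pos: [0.5238, 0.0418, 0.0331]
tcp_rot: [0.728, 0.685, -0.001, 0.0]
force: [0.4, 6.3, 1.8]
gripper_width: 0.0313
gripper_force: 30.0
```

```bash
python3 st.py|head -2
```

```text
t 17.73 c xyz [ 0.2 -2.4  1.1] th -0.1 T [-36.8  17.1] B [-36.9 -14.9] F xyz [0.  6.3 1.8] w 0.0313
[ 1.3527 -0.1467  0.0093]
```

>>> {"fn": "step_arm", "kwargs": {
  "series": [
    [[0,0,0],[0,0,0],0.45],
    [[0,0,0],[0,0,0],0.55],
    [[0,0,0],[0,0,0],0.55],
    [[0,0,0],[0,0,0],0.55],
    [[0,0,-2],[0,0,0],0.55],
    [[0,0,-5],[0,0,0],0.55],
    [[0,0,-9],[0,0,0],0.55],
    [[-3,0,-13],[0,0,0],0.55],
    [[-6,0,-16],[0,0,0],0.55],
    [[-6,0,-16],[0,0,0],0.55],
    [[-6,0,-16],[0,0,0],0.55]
  ]
}}

```text
t: 19.1
tool_pos: [0.5196, -0.018, 0.1923]
tcp_rot: [0.728, 0.685, -0.002, -0.0]
force: [-0.1, 0.3, -0.3]
gripper_width: 0.0514
gripper_force: 0.0
```

```bash
python3 st.py|head -1; python3 - <<'E'
from look import *
c=cam("wrist"); u,v=proj(c,[.526,.06,.045]).astype(int); print(u,v)
for th in ["cell","cell_plus","cell_minus","contact","clips"]:
    for r in spot_point("wrist",th)[:2]: print(th,np.array(r["point"]),round(r["score"],2),proj(c,r["point"]).round())
v0=max(v-90,0);u0=u-100; print(u0,v0); save(c,"j.png",(u0,v0,u0+200,v0+150),4)
E
```

```text
t 19.1 c xyz [ -0.5 -62.4 160.3] th -0.1 T [-96.8 176.4] B [-96.9 144.4] F xyz [-0.1  0.3 -0.3] w 0.0514
317 98
cell [0.5268 0.0534 0.0431] 0.79 [319. 106.]
cell [ 0.5474 -0.1614  0.0113] 0.75 [348. 304.]
cell_plus [0.5243 0.0912 0.0452] 0.89 [314.  62.]
cell_plus [ 0.5622 -0.1414  0.0129] 0.53 [361. 288.]
cell_minus [0.5207 0.0191 0.043 ] 0.95 [315. 145.]
contact [0.5269 0.0914 0.0433] 0.74 [317.  62.]
clips [0.5303 0.0867 0.0523] 0.68 [321.  66.]
clips [0.5236 0.087  0.0447] 0.59 [313.  67.]
217 8
```

View pics/j.png

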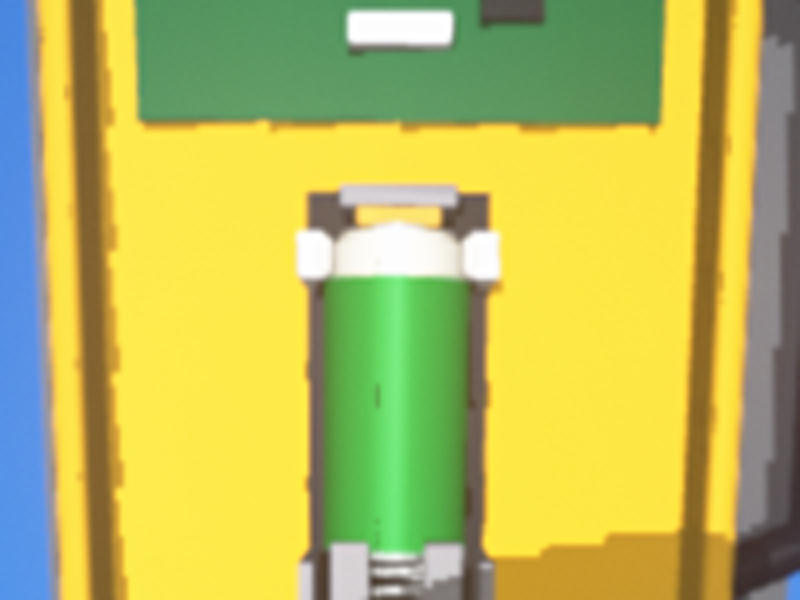

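The cell lies level in the holder. Its flat end is under the tabs at (395,550), its white band sits between the clips at (315,255) and (480,255), and its button is at the brass plate at (398,222). The robot is clear, so I'm handing the job in.

```bash
python3 -c "
from station import *
print(finish_job())"
```

```text
the job is handed in; nothing more can be done
None
```

I loaded the fresh green cell into the monitor's holder, with its flat end under the tabs and its button end snapped between the clips against the brass contact. I then let go and handed the job in at about 19 s of robot time; no verdict came back.

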